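Shift the sliding cover from one slide case to the other

TASK

Move the white cover from the closed slide case to the open one, so that the slides there are kept from dust. Keeping its high edge down, tip the cover's low end up over the stop lip and slide it down out of the grooves; then hook its high edge under the flanges of the other case, slide it up and lower its low end flat behind the lip, fully home. Do not force it, leave the things around alone, and let go at the end.

Things in the scene. Friction and masses are not known exactly. Their poses are not given: they have to be found in the camera images.
- cover_mid (a point): White flat cover, 150 long (x), 100 wide (y), 5 mm thick, 0.10 to 0.21 kg, loose, home in the covered case at first. Point: middle of the plate, half its thickness; x toward its high edge, y across, z out of its top. A solid pull bar stands on it, centred at x=-45 mm: 14 mm thick (x), 60 wide (y), its top 36.5 mm above this point.
- cover_low_edge (a point): Middle of the cover's lower end (the end near the pull bar), on its underside; axes as cover_mid.
- cover_high_edge (a point): Middle of the cover's upper end, on its underside, the edge that hooks under the flanges; axes as cover_mid.
- covered_seat (a point): Grey slide case (168x117 mm) fixed on a metal stand, tilted 25 deg, low end toward the robot; covered at the start. Point: middle of the underside of a home cover, 118 mm above the worktop. Axes: x up the slope, y across to the left, z square to it. Cover rests on side ledges, tops z=0; side walls y=+-53.5 mm up to z=10; high end wall at x=77. Home play: 7 mm along x, 3.5 each side, 5 in z.
- covered_flange (a point): On the covered case, midway between the front ends of its two side flanges, at the height of their undersides: seat axes x=10, z=10 mm. The rigid flanges hang over the cover's edges from x=10 up to 77 mm, from the side walls inward to y=+-41, tops z=14. A home cover tipped with its high edge on the ledges meets the flanges' front at about 4.4 deg and is felt to stop.
- covered_lip (a point): Middle of the top of the covered case's stop lip, round-topped, right across the low end: seat axes x=-80 to -86 mm, top z=8. Lifted level, the cover meets the flanges before it clears the lip; tipped, it clears from about 3.1 deg.
- open_seat (a point): Grey slide case (168x117 mm) fixed on a metal stand, tilted 25 deg, low end toward the robot; open at the start, else the same. Point: middle of the underside of a home cover, 118 mm above the worktop. Axes: x up the slope, y across to the left, z square to it. Cover rests on side ledges, tops z=0; side walls y=+-53.5 mm up to z=10; high end wall at x=77. Home play: 7 mm along x, 3.5 each side, 5 in z.
- open_flange (a point): On the open case, midway between the front ends of its two side flanges, at the height of their undersides: seat axes x=10, z=10 mm. The rigid flanges hang over the cover's edges from x=10 up to 77 mm, from the side walls inward to y=+-41, tops z=14. More tilt is free the less of the cover is under them.
- open_lip (a point): Middle of the top of the open case's stop lip, round-topped, right across the low end: seat axes x=-80 to -86 mm, top z=8. The cover's high edge must pass over it, then under the flanges.
- bench_timer: Bystander: white bench timer, 63x66x30 mm, origin under its middle; leave alone.
- dye_bottle: Bystander: small white bottle with a screw cap, 36 mm across, 85 mm high, standing; origin under its middle; leave alone.
- petri_dish: Bystander: round lidded dish, 61 mm across, 16 mm high; origin under its middle; leave alone.
- coverglass_box: Bystander: small square box with a white lid, 50x50x20 mm; origin under its middle; leave alone.
There are look-alikes about, which are no part of the job. Leave any turquoise look-alike of the part that bears open_seat alone.

How it is judged:
On the way, in this order (a step that is already met when the one before it is completed fails the run):
1. the cover's low end is over the stop lip of the first case, outside it, while its high edge is still down under the flanges (x of cover_high_edge in the frame of covered_seat above 0.016 m and z of cover_high_edge in the frame of covered_seat between -0.003 and 0.008 m and y of cover_high_edge in the frame of covered_seat between -0.008 and 0.008 m and x of cover_low_edge in the frame of covered_seat below -0.09 m and z of cover_low_edge in the frame of covered_seat above 0.006 m), for 0.05 s.
2. the cover's high edge is hooked under the flanges of the other case while its low end is still over that case's stop lip (x of cover_high_edge in the frame of open_seat above 0.016 m and z of cover_high_edge in the frame of open_seat between -0.003 and 0.008 m and y of cover_high_edge in the frame of open_seat between -0.008 and 0.008 m and x of cover_low_edge in the frame of open_seat below -0.09 m and z of cover_low_edge in the frame of open_seat above 0.006 m), for 0.05 s.
At the end, for the whole second after the job is handed in: The cover lies fully home in the case that was open: flat on the ledges (within 2.5 mm and 0.03 rad), its low end behind the stop lip and its high edge under the flanges (within 6 mm along the slope and across), at rest (x of cover_low_edge in the frame of open_seat between -0.081 and -0.069 m and y of cover_low_edge in the frame of open_seat between -0.006 and 0.006 m and z of cover_low_edge in the frame of open_seat between -0.0025 and 0.0025 m and x of cover_high_edge in the frame of open_seat between 0.069 and 0.081 m and y of cover_high_edge in the frame of open_seat between -0.006 and 0.006 m and z of cover_high_edge in the frame of open_seat between -0.0025 and 0.0025 m and angle between the z axis of cover_mid and the z axis of open_seat, either way round below 0.03 rad and linear speed of cover below 0.01 m/s and angular speed of cover below 0.1 rad/s); the robot touches nothing.
It fails at once if the cover is forced: it presses on a case with more than 80 N (contact force between cover and covered_case above 80 N or contact force between cover and open_case above 80 N).
It fails at once if the bench timer is moved more than 30 mm (distance of bench_timer from where it was at the start of the episode above 0.03 m).
It fails at once if the dye bottle is moved more than 30 mm (distance of dye_bottle from where it was at the start of the episode above 0.03 m).
It fails at once if the petri dish is moved more than 30 mm (distance of petri_dish from where it was at the start of the episode above 0.03 m).
It fails at once if the coverglass box is moved more than 30 mm (distance of coverglass_box from where it was at the start of the episode above 0.03 m).
It also fails if it takes over 50 s, if anything falls off the work surface, if the arm or the gripper's body presses on something with over 40 N, if the wrist force passes 120 N, or if a joint passes its speed limit or range.

ROBOT

A 6-joint arm with a two-finger parallel gripper is mounted at the origin on the work surface; the furniture and walls round the work are solid. World frame = base frame: x ahead of the robot, y to its left, z up, the work surface at z = 0. Lengths are in m, angles in rad, forces in N, time in s.
With the tool pointing down it reaches from about 0.225 to 0.875 m from the base axis. Payload 3.4 kg.
Tool frame: the origin (TCP) lies on the centre line of the jaws, within the pads' length; the fingertips stand 17 mm ahead of it and the grasp point (between the pads) lies 2 mm behind it (nose_length is the distance from the TCP to the fingertips, in m); z points along the fingers, y is the line along which they close (so a half turn about z gives the same grasp; the last joint's range is limited). The gripper opens to 85 mm and grips with 20 to 120 N. Pads are 22 mm wide; open, the fingers measure 114 mm over their backs; the gripper's body (76 mm by 85 mm) begins 54 mm behind the grasp point. The pads swing forward as they close: fully open they stand 13 mm farther back than shut.
Start: joints at [1.227, 0.276, 1.505, -0, 1.361, -0.121], TCP at [0.127, 0.561, 0.248] pointing down, gripper open.
Joint ranges: [-2.89, 2.89], [-0.75, 2.08], [0.22, 2.7], [-1.18, 4.32], [0.11, 2.71], [-2.7, 2.7]. Speed limits (rad/s): [2.57, 2.57, 3.14, 3.14, 3.14, 3.14].

INTERFACE

Orientations are given as a unit quaternion [w, x, y, z].
In Python, from rig import get_state, get_image, sign_off, find_in, place_of, nose_length gives the robot as it stands.
- The arm moves only by the tool apply_moves, never from a script. Its argument "deltas" is one flat list of numbers, 5 for each row, row after row: the finger opening in mm, from 0 to 85.4, then the shift along the tool's x, y, z in mm, then the turn about the tool's z in degrees. A call has 1 to 12 rows; each row is the pose to reach, as a shift and turn from the pose commanded when the call began, along the tool's axes at that moment; what a row does not reach only later rows make up. A row lasts 1/12 s, in which the tool goes at most 41.7 mm and 7.16 degrees, less where a joint would pass 70% of its speed; a pose out of reach is approached as far as the arm can. A call with a gripper value outside its range is refused whole. The fingers move at their own pace and stop on an object; "squeeze" is the grip in N (left out, the last holds). Time passes only in rows, so rows that repeat a pose let the fingers close. It gives the time, the measured TCP pose, the force, the opening and the grip force at its end, in the units of the state.
- get_state(): the state, without advancing time (a new reading comes with each control period).
- get_image(name): name is "side" or "top" or "wrist"; returns a dict with "frame" (400x640x3 uint8, red, green, blue), "K" (3x3 intrinsics, pixels), "k1" (the pictures are not rectified: a ray, as slopes to the right and down, at radius r is drawn at 1 + k1 r^2 times it, then the intrinsics apply), "position" and "orientation" of the camera in the world. Camera axes: x right, y down, z forward; pixel columns grow to the right and rows downward; lengths in m; the calibration is good to about 2 mm. A picture is of the moment at which its call begins. There is no depth.
- sign_off(): hands the job in; it is judged then, once.
Trained networks look in a picture, given as the dict that the camera call returned (one of the last four; its "shot" number tells which), for a name from the list of things; names that differ only in an ending like _2 or _b are one class to them, and where a whole thing is asked for, a point or a joint stands for the part that bears it (a point fixed in the world has none). Each returns a list of dicts, best first, with "score" (0 to 1); they miss things now and then, are a little off and sometimes report something else, mostly with a low value. They report only what shows in the picture. A call takes as long as a camera call. They do not tell look-alikes from the thing itself.
- find_in(query, picture): "point" ([column, row] in pixels, amid what is visible of it).
- place_of(query, picture): "point" ([column, row] in pixels: a listed point, or the origin of a listed thing).
The state is a dict: "clock": time; "qpos": joint angles; "qd": joint speeds; "effort": joint torques, N m; "position": TCP position; "ee_rot": TCP orientation; "contact_force": force on the tool from outside, world axes, zero at the start; "moment": the same for the moment, N m; "width": finger opening in m; "gripper_force": force on a finger pad.
Only numpy, scipy, OpenCV 4.12 (cv2) and the standard library are available. Lean on these libraries where they do the work, as an engineer would, in place of code of your own. Each camera call takes 0.05 s, during which the arm holds its last target. There are 200 camera calls.

## Working session

There is one attempt and no reset: what is moved stays moved. The work goes in short steps, Python scripts to look and compute and a tool call to move; the robot and the scene stay as the last step left them, time stands still between calls to the robot, and variables do not carry over. Pictures are saved under pics/ and viewed, at most 10 in all, crops included, and the job is handed in when it is done.

Besides the shell and the picture viewer there is one more tool, called after "Request:" as name(argument=value, ...) on one line, values as JSON. apply_moves: Moves the arm, as the interface text tells. Its arguments: {"type":"object","properties":{"deltas":{"type":"array"},"squeeze":{"type":"number"}},"required":["deltas"]}

```bash
mkdir -p pics; ls; cat > h.py <<'E'
import numpy as np, cv2
from scipy.spatial.transform import Rotation as R
from rig import *
def rot(q): return R.from_quat([q[1],q[2],q[3],q[0]]).as_matrix()
def ray(im,p):
    K=np.array(im["K"]);d=np.array([(p[0]-K[0,2])/K[0,0],(p[1]-K[1,2])/K[1,1]])
    u=d.copy()
    for _ in range(20): u=d/(1+im["k1"]*(u@u))
    return np.array(im["position"]),rot(im["orientation"])@np.array([u[0],u[1],1])
def atz(im,p,z):
    o,d=ray(im,p); return o+d*(z-o[2])/d[2]
def proj(im,X):
    c=rot(im["orientation"]).T@(np.array(X)-im["position"]);u=c[:2]/c[2];u=u*(1+im["k1"]*(u@u))
    K=np.array(im["K"]);return np.array([K[0,0]*u[0]+K[0,2],K[1,1]*u[1]+K[1,2]])
def tri(rs):
    A=0;b=0
    for o,d in rs:
        d=d/np.linalg.norm(d);P=np.eye(3)-np.outer(d,d);A=A+P;b=b+P@o
    return np.linalg.solve(A,b)
E
python3 - <<'E'
from h import *
np.set_printoptions(precision=4,suppress=True)
s=get_state();print(s)
ims={}
for n in["side","top"]:
    im=get_image(n);ims[n]=im
    cv2.imwrite(f"pics/{n}0.png",im["frame"][:,:,::-1])
    print(n,im["position"],im["orientation"],im["K"],im["k1"])
    for q in["cover_mid","cover_low_edge","cover_high_edge","covered_seat","covered_flange","covered_lip","open_seat","open_flange","open_lip"]:
        print(q,[(np.round(r["point"],1).tolist(),round(r["score"],2),atz(im,r["point"],.118)) for r in place_of(q,im)[:4]])
E
```

```text
pics
{'clock': 0.0, 'qpos': array([ 1.227 ,  0.2766,  1.5061,  0.    ,  1.3607, -0.121 ]), 'qd': array([-0.0011,  0.0005,  0.0007,  0.001 ,  0.0003,  0.0012]), 'effort': array([  0.0011, -41.678 , -24.5807,   0.0003,   0.0107,  -0.    ]), 'position': array([0.1269, 0.5603, 0.2475]), 'ee_rot': array([-0.0002,  0.1112,  0.9938, -0.0009]), 'contact_force': array([ 0.6545,  0.3168, -0.9145]), 'moment': array([ 0.0382, -0.0086, -0.0371]), 'gripper_force': 0.0, 'width': 0.08518522127938102}
side [0.9058 0.6513 0.9376] [-0.0882  0.2281  0.9035 -0.3521] [[504.6406   0.     319.2855]
 [  0.     504.6406 200.6245]
 [  0.       0.       1.    ]] -0.07640134770447998
cover_mid [([243.0, 131.2], 0.93, array([ 0.6066, -0.314 ,  0.118 ]))]
cover_low_edge [([268.4, 134.5], 0.73, array([ 0.5553, -0.2713,  0.118 ])), ([243.8, 132.8], 0.29, array([ 0.6072, -0.3072,  0.118 ]))]
cover_high_edge [([218.3, 133.5], 0.69, array([ 0.665 , -0.3357,  0.118 ]))]
covered_seat []
covered_flange [([243.4, 130.4], 0.83, array([ 0.6045, -0.3165,  0.118 ]))]
covered_lip [([276.4, 134.2], 0.81, array([ 0.5371, -0.2627,
[... 681 characters left out ...]
.5235, -0.2871,  0.118 ]))]
cover_high_edge [([439.0, 156.7], 0.64, array([ 0.6779, -0.3185,  0.118 ]))]
covered_seat []
covered_flange [([289.4, 172.3], 0.7, array([0.6288, 0.0644, 0.118 ]))]
covered_lip [([427.0, 214.5], 0.82, array([ 0.527 , -0.2836,  0.118 ])), ([428.1, 213.2], 0.62, array([ 0.5304, -0.2865,  0.118 ]))]
open_seat [([293.2, 172.4], 0.98, array([0.6287, 0.0548, 0.118 ])), ([259.8, 291.2], 0.89, array([0.3308, 0.1298, 0.118 ]))]
open_flange [([257.4, 291.9], 0.97, array([0.329 , 0.1356, 0.118 ])), ([289.1, 167.1], 0.68, array([0.6422, 0.0654, 0.118 ]))]
open_lip [([253.3, 325.5], 0.84, array([0.2476, 0.1434, 0.118 ])), ([287.6, 201.9], 0.7, array([0.5529, 0.067 , 0.118 ]))]
```

View pics/side0.png

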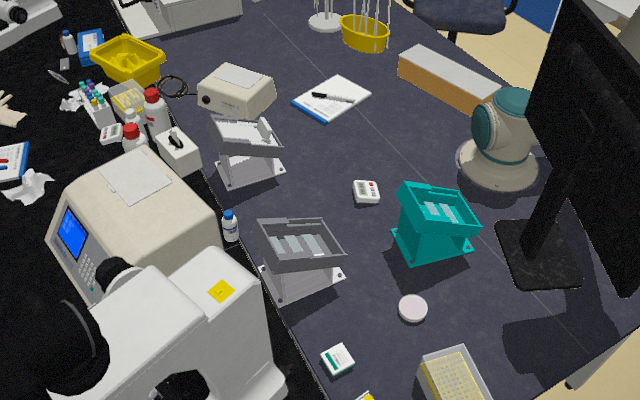

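View pics/top0.png

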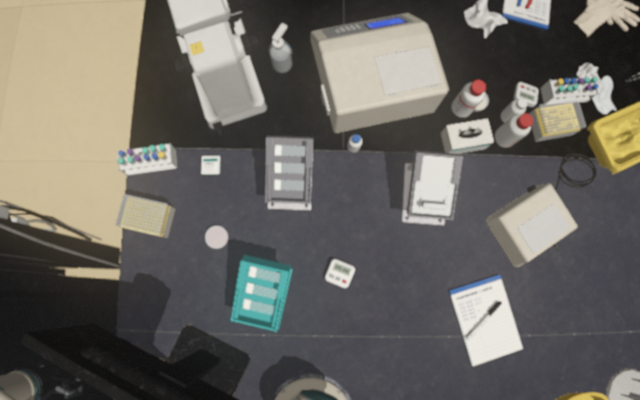

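The grey open case is at top (289,172) / side (302,243). The turquoise look-alike is at top (262,293). The covered case is at top (432,187) / side (245,135), its bar near (428,203). Next I'll enlarge the grey cases and check where the arm is.

```bash
python3 - <<'E'
from h import *
np.set_printoptions(precision=4,suppress=True)
S=get_image("side");T=get_image("top");W=get_image("wrist")
for X in([0,0,0],[.127,.56,.248],[.127,.56,.45]): print(X,proj(S,X),proj(T,X))
def crop(im,c,w,h,k): 
    f=im["frame"][c[1]-h//2:c[1]+h//2,c[0]-w//2:c[0]+w//2,::-1];return cv2.resize(f,None,fx=k,fy=k,interpolation=cv2.INTER_CUBIC)
a=np.hstack([crop(T,(289,175),100,80,4),crop(T,(432,187),100,80,4)])
b=np.hstack([crop(S,(300,252),100,70,4),crop(S,(248,150),100,70,4)])
cv2.imwrite("pics/c1.png",np.vstack([a,b])); cv2.imwrite("pics/w0.png",W["frame"][:,:,::-1])
print(W["position"],W["orientation"],W["K"],W["k1"])
for q in["bench_timer","dye_bottle","petri_dish","coverglass_box"]:
  print(q,[(atz(im,r["point"],0),round(r["score"],2)) for im in(S,T) for r in place_of(q,im)[:2]])
E
```

```text
[0, 0, 0] [498.0339 162.3245] [310.7288 417.7006]
[0.127, 0.56, 0.248] [699.218  280.1719] [ 61.9729 376.0157]
[0.127, 0.56, 0.45] [773.6486 199.2408] [ 14.1088 391.5009]
[0.0467 0.5789 0.3736] [0.1255 0.7711 0.6159 0.1016] [[337.9514   0.     316.3355]
 [  0.     337.9514 190.6941]
 [  0.       0.       1.    ]] -0.06368899271029807
bench_timer [(array([ 0.3819, -0.0749,  0.    ]), 0.67)]
dye_bottle [(array([ 0.7325, -0.1116,  0.    ]), 0.76), (array([ 0.4983, -0.4164,  0.    ]), 0.64), (array([ 0.7335, -0.103 ,  0.    ]), 0.59)]
petri_dish [(array([0.4721, 0.255 , 0.    ]), 0.94), (array([0.4774, 0.2628, 0.    ]), 0.82)]
coverglass_box [(array([ 0.6133, -0.0184,  0.    ]), 0.72), (array([0.6688, 0.2919, 0.    ]), 0.71), (array([0.6813, 0.2872, 0.    ]), 0.72)]
```

View pics/c1.png

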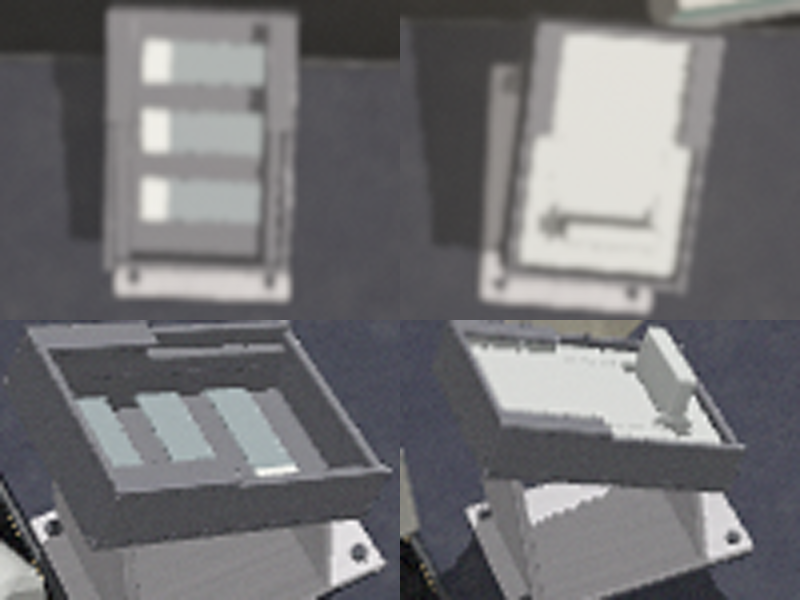

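The crops show both grey cases clearly, rotated by only small yaws. I'll fit their poses to the rim corners.

```bash
cat >> h.py <<'E'
def seatR(yaw):
    a=np.radians(25);Rz=R.from_euler('z',yaw).as_matrix()
    return Rz@np.array([[np.cos(a),0,-np.sin(a)],[0,1,0],[np.sin(a),0,np.cos(a)]])
def wpt(p,X): return np.array([p[0],p[1],.118])+seatR(p[2])@np.array(X)
E
python3 - <<'E'
from h import *
from scipy.optimize import least_squares
np.set_printoptions(precision=4,suppress=True)
S=get_image("side");T=get_image("top")
C=dict(HL=[.082,.0585,.014],HR=[.082,-.0585,.014],LL=[-.086,.0585,.009],LR=[-.086,-.0585,.009])
def run(name,top,side,p0):
    obs=[(T,k,v) for k,v in top.items()]+[(S,k,v) for k,v in side.items()]
    f=lambda p:np.concatenate([proj(im,wpt(p,C[k]))-v for im,k,v in obs])
    r=least_squares(f,p0,loss='soft_l1');print(name,r.x,np.degrees(r.x[2]));print(f(r.x).reshape(-1,2).round(1).tolist())
t=lambda o,x,y:[o[0]+x/4,o[1]+y/4]
a=(239,135);b=(250,217-80);c=(382-100,147);d=(198-100,115-80)
run("open",dict(HL=t(a,108,8),HR=t(a,298,8),LL=t(a,105,268),LR=t(a,292,270)),dict(HL=t(b,90,490),LL=t(b,388,470),HR=t(b,28,328),LR=t(b,285,325)),[.63,.06,0])
run("cov",dict(HL=t(c,538,20),HR=t(c,722,35),LL=t(c,512,268),LR=t(c,688,290)),dict(HL=t(d,490,410),LL=t(d,742,447),HR=t(d,455,325)),[.6,-.3,0])
E
```

```text
open [ 0.6394  0.0658 -0.0195] -1.115328404426963
[[-0.3, -1.1], [-0.3, 0.5], [-0.2, -0.9], [-1.1, 0.3], [6.2, 0.2], [-0.1, -0.3], [-2.0, -1.3], [-0.2, -1.9]]
cov [ 0.6056 -0.3059 -0.0612] -3.508811701166236
[[0.7, -0.7], [0.9, -0.4], [-1.3, 1.6], [-0.7, -0.4], [2.4, 2.3], [0.4, -0.6], [-2.8, -4.1]]
```

```bash
python3 - <<'E'
from h import *
np.set_printoptions(precision=3,suppress=True)
S=get_image("side");T=get_image("top")
print("stand side",[atz(S,p,0) for p in([495,222],[545,218],[582,285],[517,290])])
print("stand top",[atz(T,p,0) for p in([200,328],[246,352],[225,385],[172,365])])
print("side joint of stand top",ray(S,[575,150]))
for z in(.1,.2,.3,.4,.5): print(z,[atz(T,p,z)[:2] for p in([20,335],[35,325],[190,385],[150,400])],[atz(S,p,z)[:2] for p in([525,100],[545,5],[635,298])])
E
```

```text
stand side [array([ 0.154,  0.16 , -0.   ]), array([ 0.033,  0.21 , -0.   ]), array([0.104, 0.396, 0.   ]), array([0.243, 0.334, 0.   ])]
stand top [array([0.229, 0.298, 0.   ]), array([0.169, 0.174, 0.   ]), array([0.081, 0.227, 0.   ]), array([0.128, 0.371, 0.   ])]
side joint of stand top (array([0.906, 0.651, 0.938]), array([-0.812, -0.417, -0.668]))
0.1 [array([0.196, 0.756]), array([0.224, 0.714]), array([0.096, 0.298]), array([0.054, 0.398])] [array([-0.149, -0.09 ]), array([-0.645, -0.489]), array([0.118, 0.499])]
0.2 [array([0.207, 0.697]), array([0.233, 0.658]), array([0.115, 0.276]), array([0.077, 0.368])] [array([-0.023, -0.001]), array([-0.46 , -0.353]), array([0.212, 0.517])]
0.3 [array([0.218, 0.639]), array([0.242, 0.603]), array([0.134, 0.253]), array([0.099, 0.337])] [array([0.103, 0.087]), array([-0.274, -0.217]), array([0.306, 0.535])]
0.4 [array([0.229, 0.58 ]), array([0.251, 0.548]), array([0.153, 0.23 ]), array([0.121, 0.306])] [array([0.229, 0.176]), array([-0.089, -0.081]), array([0.4  , 0.553])]
0.5 [array([0.24 , 0.521]), array([0.26 , 0.492]), array([0.172, 0.207]), array([0.143, 0.276])] [array([0.355, 0.264]), array([0.096, 0.055]), array([0.494, 0.572])]
```

View pics/w0.png

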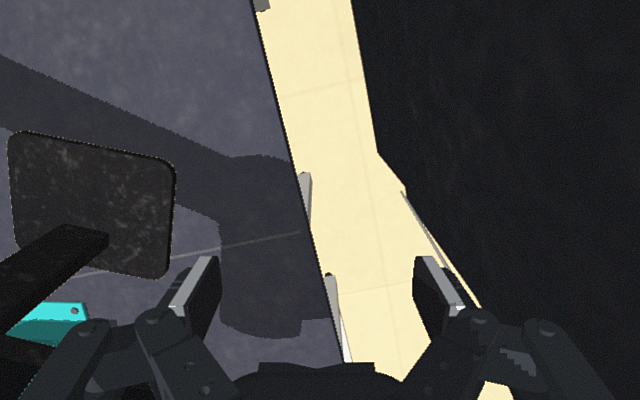

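```bash
python3 - <<'E'
from h import *
S=get_image("side")["frame"];T=get_image("top")["frame"]
g=lambda f:(255*(f/255.)**.4).astype(np.uint8)[:,:,::-1]
a=cv2.resize(g(T[200:400,0:330]),None,fx=1.6,fy=1.6*.95);b=cv2.resize(g(S[0:400,440:640]),None,fx=1.35,fy=1.5)
h=600;c=np.zeros((h,800,3),np.uint8);c[:a.shape[0],:a.shape[1]]=a;c[:b.shape[0],530:530+b.shape[1]]=b
cv2.imwrite("pics/d1.png",c)
E
```

```text
(no output)
```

View pics/d1.png

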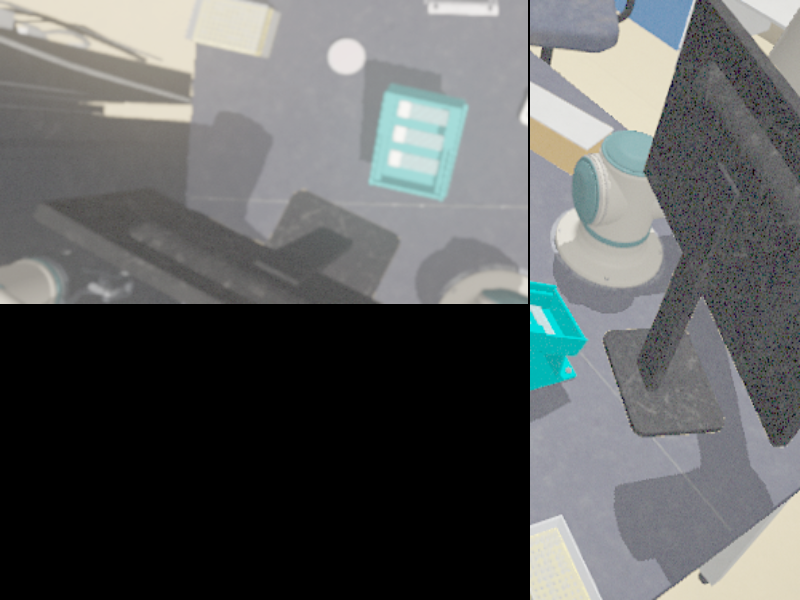

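```bash
python3 - <<'E'
from h import *
np.set_printoptions(precision=3,suppress=True)
S=get_image("side");T=get_image("top")
X=tri([ray(S,[625,293]),ray(T,[94,325])]);print("bottom +y",X,proj(S,X),proj(T,X))
Y=atz(S,[527,115],X[2]);print("bottom -y",Y,proj(T,Y))
o,d=ray(T,[25,338]);
for z in(.4,.5,.6,.7,.8):print(z,o+d*(z-o[2])/d[2], proj(T,[Y[0],Y[1],z]),proj(S,[Y[0],Y[1],z]))
E
```

```text
bottom +y [0.241 0.503 0.22 ] [622.775 292.751] [ 92.687 325.813]
bottom -y [0.04  0.062 0.22 ] [283.183 423.599]
0.4 [0.224 0.568 0.4  ] [278.38  448.188] [551.693  46.173]
0.5 [0.235 0.511 0.5  ] [274.891 466.026] [567.581   0.834]
0.6 [0.247 0.453 0.6  ] [270.548 488.192] [585.204 -50.614]
0.7 [0.259 0.396 0.7  ] [265.024 516.327] [ 604.573 -108.918]
0.8 [0.27  0.338 0.8  ] [257.837 552.812] [ 625.411 -174.475]
```

The back of a monitor stands between the arm and the work: its stand is near (0.14, 0.27), and the screen reaches about z 0.22–0.52 from (0.24, 0.50) toward the base. I'll lift above it first, backing slightly away.

Request:
apply_moves(deltas=[85,20,4,-10,0,85,29,6,-40,0,85,29,6,-80,0,85,29,6,-120,0,85,29,6,-160,0,85,29,6,-200,0,85,29,6,-240,0,85,29,6,-280,0,85,29,6,-320,0,85,29,6,-350,0,85,29,6,-370,0,85,29,6,-370,0])

```text
clock: 2.95
position: [0.1002, 0.5732, 0.6226]
ee_rot: [0.001, 0.111, 0.994, 0.005]
contact_force: [-0.6, 0.9, -0.8]
width: 0.0853
gripper_force: 0.0
```

Request:
apply_moves(deltas=[85,-25,-23,0,0,85,-60,-56,0,0,85,-95,-89,0,0,85,-130,-122,0,0,85,-165,-155,0,0,85,-200,-188,0,0,85,-235,-221,0,-2,85,-270,-254,0,-4,85,-305,-287,0,-6,85,-340,-320,0,-8,85,-375,-350,0,-10,85,-375,-350,0,-11.7])

```text
clock: 3.95
position: [0.3768, 0.1638, 0.6178]
ee_rot: [-0.0, 0.008, 1.0, 0.0]
contact_force: [0.5, 0.7, -0.4]
width: 0.0847
gripper_force: 0.0
```

```bash
cat >> h.py <<'E'
def to(x,y,z,yaw=None):
    "tool-axis deltas (mm, deg) from the measured pose to a world TCP with tool y at 90deg+yaw"
    s=get_state();M=rot(s["ee_rot"]);d=M.T@(np.array([x,y,z])-s["position"])*1000
    ya=np.degrees(np.arctan2(M[1,1],M[0,1]))-90
    print("pos",s["position"].round(4),"yaw",round(ya,2),"q",s["qpos"].round(2),"->",d.round(1),"turn",None if yaw is None else round(ya-yaw,2))
E
python3 - <<'E'
from h import *
to(.59,.066,.36,-1.1)
s=get_state();im=get_image("wrist");M=rot(s["ee_rot"]);print(M.T@(im["position"]-s["position"]),M.T@rot(im["orientation"]))
E
```

```text
pos [0.3768 0.1638 0.6178] yaw -0.96 q [ 0.24  0.05  0.89  0.    2.2  -1.31] -> [-214.9  -94.2  257.8] turn 0.14
[ 8.23587320e-02 -7.12043144e-05 -1.25283318e-01] [[ 1.85456995e-04 -9.47732022e-01 -3.19067360e-01]
 [ 9.99997633e-01 -5.15969490e-04  2.11384004e-03]
 [-2.16798292e-03 -3.19066997e-01  9.47729683e-01]]
```

Request:
apply_moves(deltas=[85,-20,-8,24,0,85,-45,-17,54,0,85,-70,-27,85,0,85,-95,-36,115,0,85,-120,-46,146,0,85,-145,-55,176,0,85,-170,-65,207,0,85,-195,-75,237,0,85,-220,-85,268,0,85,-238,-91,290,0,85,-245,-94,298,0,85,-245,-94,298,0])

```text
clock: 5.0
position: [0.6195, 0.0667, 0.3164]
ee_rot: [-0.003, 0.01, 1.0, -0.0]
contact_force: [-0.6, 0.3, 0.2]
width: 0.085
gripper_force: 0.0
```

```bash
python3 - <<'E'
from h import *
np.set_printoptions(precision=4,suppress=True)
im=get_image("wrist");cv2.imwrite("pics/w1.png",im["frame"][:,:,::-1])
to(.55,-.30,.2,-3.5)
p=[.6394,.0658,-.0195]
C=dict(HL=[.082,.0585,.014],HR=[.082,-.0585,.014],LL=[-.086,.0585,.01],LR=[-.086,-.0585,.01],lip=[-.083,0,.008],flange=[.01,0,.01],seat=[0,0,0],FL=[.01,.041,.014],FR=[.01,-.041,.014])
for k,v in C.items(): print(k,proj(im,wpt(p,v)))
for q in["open_seat","open_flange","open_lip"]: print(q,[(np.round(r["point"],1),round(r["score"],2)) for r in place_of(q,im)[:3]])
E
```

```text
pos [0.6192 0.0674 0.319 ] yaw -1.09 q [-0.    0.32  1.26  0.    1.56 -1.56] -> [  61.7 -368.7  119.1] turn 2.41
HL [377.3686 270.1889]
HR [252.9775 270.3114]
LL [372.8952 100.2701]
LR [257.3148 100.3005]
lip [315.1213 103.682 ]
flange [315.1548 194.6104]
seat [315.1668 185.7783]
FL [357.79   194.1341]
FR [272.4926 194.1907]
open_seat [(array([318.1, 181.5]), 0.97)]
open_flange [(array([316.1, 192.9]), 0.77), (array([198.9, 225.9]), 0.72)]
open_lip [(array([315.7,  99.2]), 0.77)]
```

View pics/w1.png

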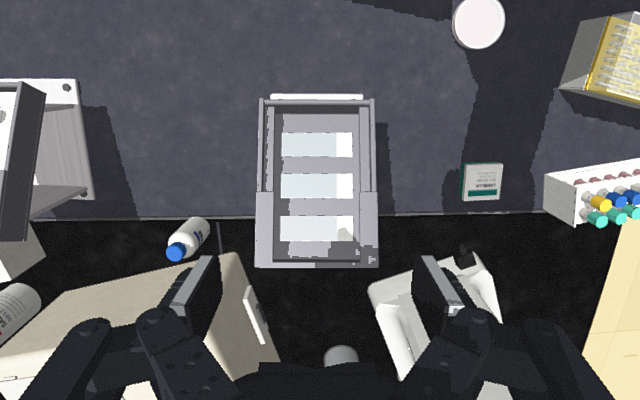

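The view matches the fitted open case: rim columns 256–378, rows 99–267, against a predicted 254–377 and 100–270. So the x error is about 2 mm and the y error about 1.5 mm. I'll take the same view over the covered case.

Request:
apply_moves(deltas=[85,1,-20,0,0,85,4,-56,0,0,85,6,-92,0,0,85,8,-128,0,0.5,85,10,-164,0,1,85,13,-200,0,1.5,85,15,-236,0,2,85,18,-272,0,2.4,85,20,-308,0,2.4,85,22,-344,0,2.4,85,24,-372,0,2.4,85,24,-372,0,2.4])

```text
clock: 6.2
position: [0.588, -0.3096, 0.3222]
ee_rot: [0.001, 0.033, 0.999, -0.003]
contact_force: [0.1, -0.6, 0.3]
width: 0.0851
gripper_force: 0.0
```

```bash
python3 - <<'E'
from h import *
np.set_printoptions(precision=4,suppress=True)
im=get_image("wrist");cv2.imwrite("pics/w2.png",im["frame"][:,:,::-1])
p=[.6056,-.3059,-.0612]
to(.5517,-.3026,.2,np.degrees(p[2]))
C=dict(HL=[.082,.0585,.014],HR=[.082,-.0585,.014],LL=[-.086,.0585,.01],LR=[-.086,-.0585,.01],lip=[-.083,0,.008],flange=[.01,0,.01],seat=[0,0,0],mid=[0,0,.0025],barL=[-.045,.03,.039],barR=[-.045,-.03,.039])
for k,v in C.items(): print(k,proj(im,wpt(p,v)))
for q in["cover_mid","cover_low_edge","cover_high_edge","covered_seat","covered_flange","covered_lip"]: print(q,[(np.round(r["point"],1),round(r["score"],2)) for r in place_of(q,im)[:3]])
E
```

```text
pos [ 0.5884 -0.3064  0.3222] yaw -3.66 q [-0.58  0.38  1.16 -0.    1.59 -2.09] -> [ 37.2   1.7 122.1] turn -0.15
HL [383.2652 262.6877]
HR [260.7311 262.957 ]
LL [378.461   95.0093]
LR [264.0955  95.393 ]
lip [321.2581  98.5675]
flange [321.659  188.3947]
seat [321.5122 179.7697]
mid [321.5384 179.4211]
barL [354.3679 125.2838]
barR [289.159  125.4873]
cover_mid [(array([327.1, 176.2]), 0.61)]
cover_low_edge [(array([323. , 104.7]), 0.85)]
cover_high_edge [(array([324.6, 250. ]), 0.85)]
covered_seat []
covered_flange []
covered_lip [(array([321.5,  95.1]), 0.81)]
```

View pics/w2.png

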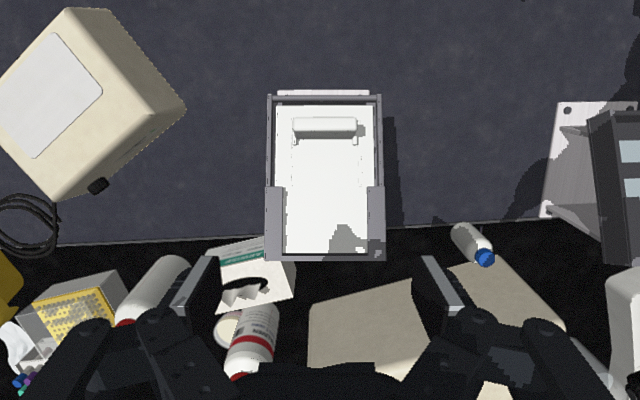

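The cover sits centred in the case: rim columns 266–384, bar columns 293–357 near row 127. This puts the covered seat about 3 mm further in +y than first fitted. I'll go down over the bar with the fingers opened to 70 mm.

Request:
apply_moves(deltas=[70,10,1,20,0,70,20,2,50,-0.15,70,30,3,85,-0.15,70,37,4.5,120,-0.15,70,37,4.5,145,-0.15,70,37,4.5,160,-0.15,70,37,4.5,170,-0.15,70,37,4.5,180,-0.15,70,37,4.5,187,-0.15,70,37,4.5,187,-0.15])

```text
clock: 7.38
position: [0.5522, -0.297, 0.1324]
ee_rot: [-0.001, 0.029, 1.0, 0.0]
contact_force: [-0.7, 0.2, 0.4]
width: 0.07
gripper_force: 0.0
```

```bash
python3 - <<'E'
from h import *
im=get_image("wrist");f=im["frame"][:,:,::-1];cv2.imwrite("pics/w3.png",f)
to(.552,-.2998,.1224,-3.5)
p=[.6045,-.3030,-.0612];print(proj(im,wpt(p,[-.045,.03,.039])),proj(im,wpt(p,[-.045,-.03,.039])),get_state()["contact_force"])
E
```

```text
pos [ 0.5525 -0.2974  0.1333] yaw -3.29 q [-0.6   0.43  1.56  0.    1.15 -2.12] -> [ 0.4 -2.5 10.9] turn 0.21
[380.25720267 272.08368704] [238.1026523  271.70913359] [0.29925115 0.45545726 0.62262853]
```

View pics/w3.png

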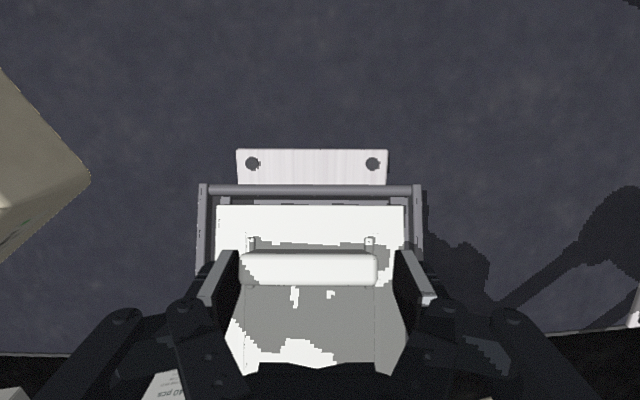

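The bar (cols 240–378, rows 254–284) lies between the fingers, about 3 mm toward −y of their centre. I'll correct that and go down.

Request:
apply_moves(deltas=[70,1,-3,0,0,70,1,-3,4,0,70,1,-3,8,0,70,1,-3,10,0,70,1,-3,10,0])

```text
clock: 7.85
position: [0.5507, -0.3003, 0.1228]
ee_rot: [-0.0, 0.029, 1.0, 0.0]
contact_force: [0.5, 0.5, -0.2]
width: 0.0701
gripper_force: 0.0
```

Now I'll close gently.

Request:
apply_moves(deltas=[50,0,0,0,0,50,0,0,0,0,50,0,0,0,0,50,0,0,0,0,50,0,0,0,0,50,0,0,0,0], squeeze=35)

```text
clock: 8.35
position: [0.5511, -0.3005, 0.1235]
ee_rot: [0.0, 0.029, 1.0, -0.0]
contact_force: [-0.3, -0.6, 1.0]
width: 0.0594
gripper_force: 38.3
```

```bash
python3 - <<'E'
from h import *
im=get_image("wrist");f=im["frame"][150:,150:470,::-1];cv2.imwrite("pics/w4.png",cv2.resize(f,None,fx=2,fy=2))
to(.55,-.3,.13,-3.5);print(get_state())
E
```

```text
pos [ 0.5512 -0.3005  0.1235] yaw -3.31 q [-0.61  0.44  1.57  0.    1.13 -2.12] -> [ 1.2  0.5 -6.5] turn 0.19
{'clock': 8.4, 'qpos': array([-6.10005862e-01,  4.41802796e-01,  1.57198963e+00,  5.11324900e-05,
        1.12747713e+00, -2.12297029e+00]), 'qd': array([-0.00031514,  0.00044013, -0.00027318, -0.00029667,  0.0022094 ,
        0.0003262 ]), 'effort': array([ 2.15119743e-01, -4.77947760e+01, -2.15171117e+01,  7.94806634e-02,
       -1.02723080e-01, -1.40964385e-02]), 'position': array([ 0.5511547 , -0.30052681,  0.12346422]), 'ee_rot': array([ 1.47709727e-04,  2.89228756e-02,  9.99581633e-01, -6.93730322e-05]), 'contact_force': array([-1.11141749, -0.05339781,  1.19703375]), 'moment': array([ 0.02951937,  0.00969215, -0.06083571]), 'gripper_force': 38.263739347457886, 'width': 0.05959321250397856}
```

View pics/w4.png

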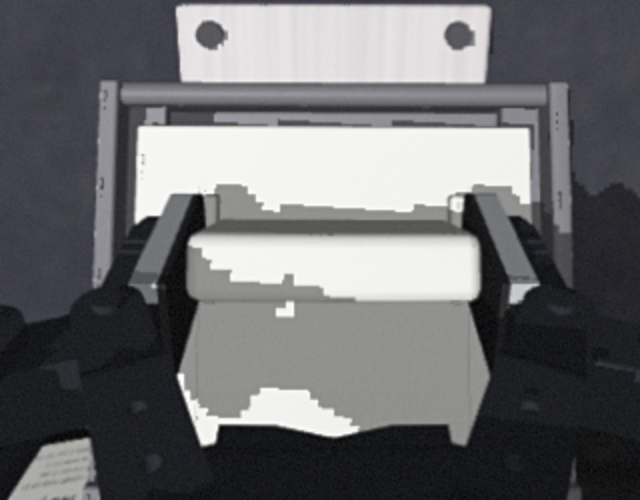

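Gripped at 59.4 mm and square, with the cover centred in the case. I'll lift the low end square to the slope in small steps while watching the force.

Request:
apply_moves(deltas=[50,0.8,0,-1.8,0,50,1.7,0,-3.6,0,50,2.5,0,-5.4,0,50,3.4,0,-7.2,0,50,3.4,0,-7.2,0])

```text
clock: 8.82
position: [0.5484, -0.3001, 0.1302]
ee_rot: [0.001, 0.029, 1.0, 0.0]
contact_force: [3.9, 1.1, -5.7]
width: 0.0595
gripper_force: 39.3
```

```bash
cat >> h.py <<'E'
def cov(p,im=None,q0=None):
    "TCP in seat axes, mm"
    s=get_state();a=seatR(p[2]).T@(s["position"]-np.array([p[0],p[1],.118]))*1000
    print("t",s["clock"],"tcp in seat",a.round(1),"F",s["contact_force"].round(1),"M",s["moment"].round(2),"w",round(s["width"]*1e3,1),"g",round(s["gripper_force"],1))
COV=[.6045,-.3030,-.0612];OPN=[.6374,.0673,-.0195]
E
python3 - <<'E'
from h import *
im=get_image("wrist")
cov(COV)
for q in["cover_low_edge","covered_lip","cover_mid"]: print(q,[(np.round(r["point"],1),round(r["score"],2)) for r in place_of(q,im)[:2]])
for a in(0,2,3,4):
  t=np.radians(a)
  print(a,proj(im,wpt(COV,[.075-.15*np.cos(t),0,.15*np.sin(t)])))
print(proj(im,wpt(COV,[-.083,0,.008])))
cv2.imwrite("pics/w5.png",cv2.resize(im["frame"][150:,150:470,::-1],None,fx=2,fy=2))
E
```

```text
t 8.8667 tcp in seat [-45.7  -0.6  34.8] F [ 4.7  0.3 -5.5] M [ 0.03 -0.48 -0.01] w 59.7 g 39.3
cover_low_edge [(array([317.1, 210.1]), 0.66)]
covered_lip [(array([316.7, 197.4]), 0.59)]
cover_mid [(array([316.6, 361.3]), 0.83)]
0 [316.79650381 214.37993426]
2 [316.84694482 214.15367945]
3 [316.87305387 214.16805972]
4 [316.89978208 214.27259888]
[316.90056435 198.35651522]
```

View pics/w5.png

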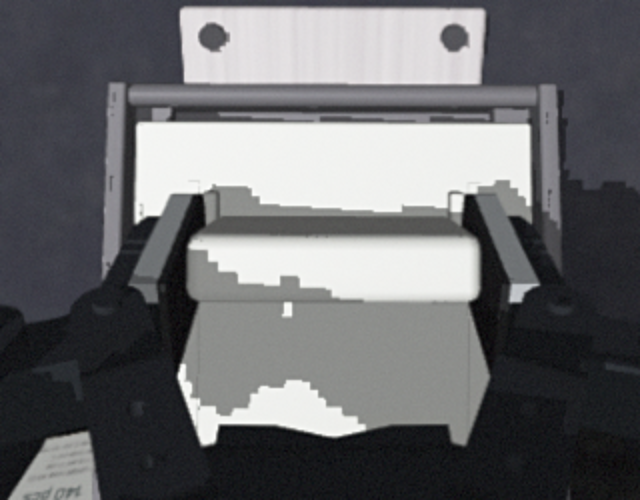

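The force is about 7 N at the flange fronts, so the cover is starting to pivot against them as expected. I'll lift a little more, then start down the slope slowly.

Request:
apply_moves(deltas=[50,0.4,0,-0.8,0,50,0.8,0,-1.6,0,50,0.8,0,-1.6,0,50,1.7,0,-1.2,0,50,2.6,0,-0.8,0,50,2.6,0,-0.8,0])

```text
clock: 9.52
position: [0.547, -0.3003, 0.1313]
ee_rot: [0.002, 0.029, 1.0, -0.0]
contact_force: [7.9, -0.3, -6.6]
width: 0.0593
gripper_force: 39.5
```

```bash
python3 -c "
from h import *
cov(COV)"
```

```text
t 9.5167 tcp in seat [-46.5  -0.8  36.4] F [ 7.9 -0.3 -6.6] M [ 0.12 -0.76  0.06] w 59.3 g 39.5
```

The moment of 0.76 Nm shows that grip friction is resisting the pivot. I'll lower the squeeze so the cover can turn in the pads.

Request:
apply_moves(deltas=[50,0,0,0,0,50,0,0,0,0,50,0,0,0,0,50,0,0,0,0], squeeze=20)

```text
clock: 9.85
position: [0.547, -0.3003, 0.1313]
ee_rot: [0.002, 0.029, 1.0, -0.0]
contact_force: [7.9, -0.5, -5.6]
width: 0.0592
gripper_force: 39.5
```

```bash
python3 - <<'E'
from h import *
cov(COV)
im=get_image("wrist")
cv2.imwrite("pics/w6.png",cv2.resize(im["frame"][150:,150:470,::-1],None,fx=2,fy=2))
# rows of bright cover edges down the middle columns
g=im["frame"].mean(2); c=g[180:320,300:335].mean(1); d=np.diff(c)
print([(180+i,round(d[i],0)) for i in range(len(d)) if abs(d[i])>12])
E
python3 - <<'E'
import cv2,sys
sys.path.insert(0,'.')
for n in("w4","w5"):
    g=cv2.imread(f"pics/{n}.png").mean(2)[::2,::2];c=g[30:170,150:185].mean(1)
    import numpy as np;d=np.diff(c);print(n,[(180+i,round(d[i],0)) for i in range(len(d)) if abs(d[i])>12])
E
```

```text
t 9.85 tcp in seat [-46.5  -0.8  36.4] F [ 7.9 -0.5 -5.6] M [ 0.02 -0.82  0.07] w 59.2 g 39.5
[(192, np.float64(-63.0)), (193, np.float64(-61.0)), (195, np.float64(14.0)), (197, np.float64(14.0)), (202, np.float64(-13.0)), (203, np.float64(-28.0)), (204, np.float64(-22.0)), (206, np.float64(19.0)), (207, np.float64(27.0)), (209, np.float64(112.0)), (210, np.float64(36.0)), (252, np.float64(-25.0)), (254, np.float64(-15.0)), (255, np.float64(-46.0)), (256, np.float64(-67.0)), (267, np.float64(38.0)), (268, np.float64(37.0)), (269, np.float64(32.0)), (290, np.float64(-22.0)), (295, np.float64(-13.0)), (296, np.float64(-36.0)), (300, np.float64(-13.0))]
w4 [(190, np.float64(-65.0)), (191, np.float64(-56.0)), (193, np.float64(12.0)), (195, np.float64(12.0)), (201, np.float64(-17.0)), (202, np.float64(-26.0)), (203, np.float64(-14.0)), (205, np.float64(36.0)), (206, np.float64(44.0)), (207, np.float64(16.0)), (210, np.float64(-24.0)), (211, np.float64(-27.0)), (212, np.float64(51.0)), (213, np.float64(72.0)), (214, np.float64(25.0)), (252, np.float64(-28.0)), (253, np.float64(-47.0)), (25
[... 299 characters left out ...]
(-17.0)), (191, np.float64(-69.0)), (192, np.float64(-36.0)), (201, np.float64(-16.0)), (202, np.float64(-28.0)), (203, np.float64(-16.0)), (205, np.float64(34.0)), (206, np.float64(46.0)), (208, np.float64(-24.0)), (209, np.float64(-14.0)), (210, np.float64(60.0)), (211, np.float64(66.0)), (212, np.float64(23.0)), (253, np.float64(-34.0)), (254, np.float64(-45.0)), (255, np.float64(-14.0)), (257, np.float64(-39.0)), (258, np.float64(-20.0)), (266, np.float64(20.0)), (267, np.float64(36.0)), (268, np.float64(40.0)), (269, np.float64(22.0)), (270, np.float64(13.0)), (293, np.float64(-26.0)), (294, np.float64(-14.0)), (298, np.float64(-22.0)), (299, np.float64(-33.0)), (301, np.float64(12.0))]
```

```bash
cat >> h.py <<'E'
def tip_rows(im,p,tcp,grasp=(-.045,.028),ths=(0,1,2,3,4,5,6)):
    "row of the cover's low top edge (x=-75,z=5) for tip th about the grasp, cover fixed in hand, at th=0 parallel to seat"
    Rs=seatR(p[2]);G=np.array(tcp)+[0,0,.002];out=[]
    for a in ths:
        t=np.radians(a);v=np.array([-.075-grasp[0],0,.005-grasp[1]])
        v=np.array([v[0]*np.cos(t)+v[2]*np.sin(t),0,-v[0]*np.sin(t)+v[2]*np.cos(t)])
        out.append((a,proj(im,G+Rs@v)[1].round(1)))
    return out
E
python3 - <<'E'
from h import *
im=get_image("wrist");s=get_state()
print(tip_rows(im,COV,s["position"]))
E
```

```text
[(0, np.float64(213.4)), (1, np.float64(212.6)), (2, np.float64(211.7)), (3, np.float64(210.9)), (4, np.float64(210.1)), (5, np.float64(209.3)), (6, np.float64(208.6))]
```

View pics/w6.png

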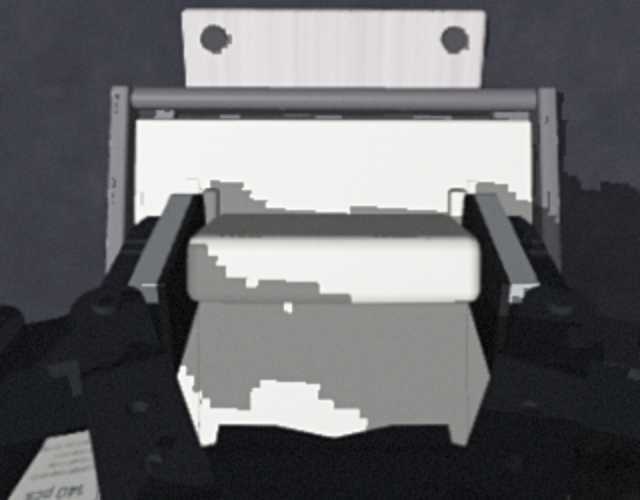

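Checked against the geometry, the low-edge row has gone from 213 to 209.7, which means the cover is tipped about 4.4° and its low end is over the lip. That was my last picture (I count 11 viewed, one over the allowance), so from here I'll use numbers only. Next, slide down the slope.

Request:
apply_moves(deltas=[50,1,0,0.7,0,50,2,0,1.3,0,50,3.6,0,1.9,0,50,5.4,0,2.7,0,50,7.2,0,3.5,0,50,7.2,0,3.5,0])

```text
clock: 10.45
position: [0.5383, -0.2999, 0.1279]
ee_rot: [0.0, 0.029, 1.0, -0.0]
contact_force: [4.2, -1.6, -4.3]
width: 0.0592
gripper_force: 39.7
```

```bash
cat >> h.py <<'E'
def look():
    im=get_image("wrist");g=im["frame"].mean(2); c=g[150:320,300:335].mean(1); d=np.diff(c)
    print("rows",[(150+i,int(d[i])) for i in range(len(d)) if abs(d[i])>20])
    return im
E
python3 - <<'E'
from h import *
cov(COV);im=look();print(tip_rows(im,COV,get_state()["position"]));print("lip row",proj(im,wpt(COV,[-.083,0,.008])))
E
```

```text
t 10.45 tcp in seat [-55.9  -1.   37. ] F [ 4.2 -1.6 -4.3] M [-0.03 -0.37  0.06] w 59.2 g 39.7
rows [(166, 71), (167, 57), (168, 20), (205, -44), (206, -61), (207, -26), (209, 106), (210, 40), (254, -39), (255, -47), (256, -65), (267, 39), (268, 36), (269, 31), (299, -26), (300, -25)]
[(0, np.float64(213.6)), (1, np.float64(212.8)), (2, np.float64(212.0)), (3, np.float64(211.1)), (4, np.float64(210.3)), (5, np.float64(209.6)), (6, np.float64(208.8))]
lip row [317.78313351 218.14918541]
```

Request:
apply_moves(deltas=[50,2.7,0,1.3,0,50,5.4,0,2.5,0,50,8.1,0,3.8,0,50,10.9,0,5.1,0,50,13.6,0,6.3,0,50,16.3,0,7.6,0,50,19,0,8.9,0,50,19,0,8.9,0,50,19,0,8.9,0])

```text
clock: 11.25
position: [0.5186, -0.2985, 0.1188]
ee_rot: [-0.0, 0.029, 1.0, 0.0]
contact_force: [0.6, 0.7, -0.4]
width: 0.0592
gripper_force: 40.0
```

```bash
python3 - <<'E'
from h import *
cov(COV);im=look();print(tip_rows(im,COV,get_state()["position"]))
for x in(.02,.04,.06): pass
E
```

```text
t 11.25 tcp in seat [-77.6  -0.8  37.1] F [ 0.6  0.7 -0.4] M [0.02 0.05 0.01] w 59.2 g 40.0
rows [(194, 24), (195, 67), (196, 51), (205, -20), (206, -41), (207, -32), (209, 47), (210, 61), (254, -28), (255, -48), (256, -65), (257, -20), (267, 36), (268, 36), (269, 27), (295, -25), (299, -30)]
[(0, np.float64(214.3)), (1, np.float64(213.4)), (2, np.float64(212.6)), (3, np.float64(211.8)), (4, np.float64(211.0)), (5, np.float64(210.2)), (6, np.float64(209.4))]
```

The cover is about 31 mm down, tipped ~5°, with no load, so step 1's pose is reached. Next I'll slide on out of the flanges with a slight rise, then lift square to the case.

Request:
apply_moves(deltas=[50,5,0,2,0,50,10,0,4,0,50,16,0,6,0,50,22,0,8.5,0,50,28,0,11,0,50,34,0,13.2,0,50,42,0,16.3,0,50,46,0,8,0,50,50,0,-2,0,50,56,0,-14,0,50,62,0,-28,0,50,66,0,-40,0])

```text
clock: 12.3
position: [0.4529, -0.2952, 0.1613]
ee_rot: [0.001, 0.029, 1.0, -0.001]
contact_force: [0.0, 0.3, -1.0]
width: 0.0593
gripper_force: 40.0
```

```bash
python3 - <<'E'
from h import *
cov(COV);im=look();print(tip_rows(im,COV,get_state()["position"]))
E
```

```text
t 12.3 tcp in seat [-119.3   -1.5  103.4] F [ 0.   0.3 -1. ] M [ 0.    0.04 -0.  ] w 59.3 g 40.0
rows [(209, 98), (210, 68), (252, -25), (253, -44), (254, -31), (256, -40), (267, 32), (268, 43), (269, 27), (297, -20), (298, -32)]
[(0, np.float64(216.5)), (1, np.float64(215.7)), (2, np.float64(214.8)), (3, np.float64(214.0)), (4, np.float64(213.2)), (5, np.float64(212.4)), (6, np.float64(211.7))]
```

The cover is free and still held tipped by about 4.4°. Now I'll work out the same path, reversed, for the open case.

```bash
python3 - <<'E'
from h import *
for v in([-.122,-.0005,.080],[-.120,-.0005,.040],[-.0776,-.0005,.0371]):
    w=wpt(OPN,v);print(w.round(4));to(*w,-1.1)
E
```

```text
[0.493  0.0696 0.1389]
pos [ 0.4534 -0.296   0.1636] yaw -3.32 q [-0.71  0.28  1.71 -0.    1.14 -2.22] -> [-18.2 367.4  23.3] turn -2.22
[0.5118 0.0693 0.1035]
pos [ 0.4534 -0.296   0.1636] yaw -3.32 q [-0.71  0.28  1.71 -0.    1.14 -2.22] -> [-36.8 368.2  58.8] turn -2.22
[0.5514 0.0685 0.1188]
pos [ 0.4534 -0.296   0.1636] yaw -3.32 q [-0.71  0.28  1.71 -0.    1.14 -2.22] -> [-76.5 369.7  43.7] turn -2.22
```

Request:
apply_moves(deltas=[50,3,10,-15,0,50,3,35,-25,0,50,3,70,-30,0,50,2,107,-30,0,50,0,145,-30,-0.4,50,-2,183,-30,-0.8,50,-4,221,-30,-1.2,50,-6,259,-30,-1.6,50,-8,297,-30,-2,50,-10,335,-25,-2.2,50,-12,360,-15,-2.2,50,-14,367,-10,-2.2])

```text
clock: 13.35
position: [0.4883, 0.0746, 0.1693]
ee_rot: [0.001, 0.008, 1.0, 0.001]
contact_force: [0.2, -0.7, -0.8]
width: 0.0592
gripper_force: 40.0
```

```bash
python3 - <<'E'
from h import *
cov(OPN);im=look();s=get_state()
to(*wpt(OPN,[-.122,-.0005,.080]),-1.1);to(*wpt(OPN,[-.120,-.0005,.040]),-1.1)
C=dict(LL=[-.086,.0585,.01],LR=[-.086,-.0585,.01],lip=[-.083,0,.008])
for k,v in C.items(): print(k,proj(im,wpt(OPN,v)))
for q in("open_lip","open_flange","cover_low_edge"): print(q,[(np.round(r["point"],1),round(r["score"],2)) for r in place_of(q,im)[:2]])
E
```

```text
t 13.35 tcp in seat [-113.6    4.3  109.6] F [ 0.2 -0.7 -0.8] M [-0.    0.05  0.03] w 59.2 g 40.0
rows [(209, 102), (210, 70), (253, -20), (254, -30), (255, -26), (256, -62), (257, -22), (267, 37), (268, 38), (269, 27), (297, -20), (298, -29), (299, -20)]
pos [0.4882 0.0737 0.1684] yaw -0.9 q [ 0.01  0.22  1.8   0.    1.13 -1.55] -> [-4.9 -4.1 29.4] turn 0.2
pos [0.4882 0.0737 0.1684] yaw -0.9 q [ 0.01  0.22  1.8   0.    1.13 -1.55] -> [-23.6  -4.2  64.8] turn 0.2
LL [390.30718681 296.96356421]
LR [227.85561802 296.72026964]
lip [309.13565164 300.89788904]
open_lip []
open_flange [(array([313.4, 205.1]), 0.28)]
cover_low_edge [(array([316. , 210.4]), 0.89)]
```

Request:
apply_moves(deltas=[50,-2,-2,10,0,50,-5,-4.2,22,0.1,50,-8,-4.2,34,0.2,50,-11,-4.2,40,0.2,50,-11,-4.2,40,0.2,50,-11,-4.2,40,0.2])

```text
clock: 14.05
position: [0.4993, 0.0654, 0.1287]
ee_rot: [-0.0, 0.012, 1.0, -0.0]
contact_force: [-0.3, 0.7, -0.9]
width: 0.0593
gripper_force: 40.0
```

```bash
python3 - <<'E'
from h import *
cov(OPN)
to(*wpt(OPN,[-.120,-.0005,.040]),-1.1)
S=get_image("side");T=get_image("top")
for n,im in(("s",S),("t",T)):
  for q in("open_lip","open_flange","cover_high_edge","cover_low_edge","cover_mid"): print(n,q,[(np.round(r["point"],1),round(r["score"],2)) for r in place_of(q,im)[:2]])
  print("pred lip,he,le",proj(im,wpt(OPN,[-.083,0,.008])),proj(im,wpt(OPN,[0,0,.015])),proj(im,wpt(OPN,[-.15,0,.025])))
E
```

```text
t 14.05 tcp in seat [-120.6   -4.6   68. ] F [-0.3  0.7 -0.9] M [ 0.01  0.04 -0.01] w 59.3 g 40.0
pos [0.4993 0.0654 0.1287] yaw -1.4 q [-0.01  0.27  1.84 -0.    1.03 -1.55] -> [-12.4   4.1  25.1] turn -0.3
s open_lip [(array([332.1, 235.1]), 0.65), (array([339.5, 360.7]), 0.6)]
s open_flange [(array([439.4, 201.9]), 0.73), (array([299.3, 237.7]), 0.62)]
s cover_high_edge [(array([304.5, 227.6]), 0.63)]
s cover_low_edge [(array([361.4, 215.3]), 0.91), (array([245.2, 135.9]), 0.68)]
s cover_mid [(array([333.9, 218.4]), 0.91)]
pred lip,he,le [333.41999697 235.23973611] [302.62667536 235.2302151 ] [360.40829209 227.85825961]
t open_lip []
t open_flange [(array([290. , 166.1]), 0.92)]
t cover_high_edge [(array([292.4, 173.3]), 0.66)]
t cover_low_edge [(array([286.8, 232.1]), 0.63)]
t cover_mid []
pred lip,he,le [287.39155334 201.47052258] [287.9864971  170.14210305] [286.44665301 228.48346666]
```

Request:
apply_moves(deltas=[50,-2,2,3,0,50,-4,4,6,-0.2,50,-6,4,10,-0.2,50,-8,4,14,-0.2,50,-9,4,17,-0.2,50,-9,4,17,-0.2,50,-9,4,17,-0.2,50,-9,4,17,-0.2])

```text
clock: 15.32
position: [0.5082, 0.0701, 0.1118]
ee_rot: [-0.0, 0.01, 1.0, 0.0]
contact_force: [-0.8, -0.2, -1.7]
width: 0.0594
gripper_force: 40.0
```

```bash
python3 - <<'E'
from h import *
cov(OPN)
to(*wpt(OPN,[-.120,-.0005,.040]),-1.1);look()
E
```

```text
t 15.3167 tcp in seat [-119.7    0.3   49. ] F [-0.8 -0.2 -1.7] M [-0.02 -0.04 -0.04] w 59.4 g 40.0
pos [0.5082 0.0701 0.1118] yaw -1.12 q [ 0.    0.3   1.84  0.    1.   -1.55] -> [-3.6 -0.8  8.3] turn -0.02
rows [(209, 111), (210, 66), (254, -30), (256, -72), (257, -27), (267, 36), (268, 40), (269, 26), (297, -30)]
```

Settled, with y and yaw right. I'll go down to the entry height and then start up the slope.

Request:
apply_moves(deltas=[50,-1,-0.4,3,0,50,-2,-0.8,6,0,50,-3.6,-0.8,8.6,0,50,-3.6,-0.8,8.6,0,50,-3.6,-0.8,8.6,0])

```text
clock: 15.78
position: [0.5118, 0.0693, 0.103]
ee_rot: [-0.0, 0.01, 1.0, 0.0]
contact_force: [-0.5, 0.4, -0.9]
width: 0.0595
gripper_force: 40.0
```

```bash
python3 - <<'E'
from h import *
cov(OPN)
to(*wpt(OPN,[-.100,-.0005,.0388]),-1.1);look()
E
```

```text
t 15.7833 tcp in seat [-120.2   -0.5   39.5] F [-0.5  0.4 -0.9] M [0.01 0.04 0.04] w 59.5 g 40.0
pos [0.5118 0.0693 0.103 ] yaw -1.12 q [-0.    0.32  1.85  0.    0.98 -1.55] -> [-18.6  -0.   -7.9] turn -0.02
rows [(209, 109), (210, 67), (253, -21), (255, -28), (256, -70), (257, -23), (267, 37), (268, 37), (269, 27), (295, -22), (296, -21), (300, -21)]
```

Request:
apply_moves(deltas=[50,-2.7,0,-1,0,50,-5.4,0,-2.2,0,50,-8,0,-3.3,0,50,-10.7,0,-4.4,0,50,-13.4,0,-5.6,0,50,-16,0,-6.8,0,50,-18.6,0,-7.9,0,50,-18.6,0,-7.9,0])

```text
clock: 16.5
position: [0.5314, 0.0689, 0.1115]
ee_rot: [0.001, 0.01, 1.0, 0.0]
contact_force: [1.4, 1.1, -1.7]
width: 0.0593
gripper_force: 40.0
```

```bash
python3 - <<'E'
from h import *
cov(OPN)
to(*wpt(OPN,[-.077,-.0005,.0371]),-1.1);look()
E
```

```text
t 16.5 tcp in seat [-98.9  -0.5  38.9] F [ 1.4  1.1 -1.7] M [-0.    0.03  0.01] w 59.3 g 40.0
pos [0.5314 0.0689 0.1115] yaw -1.12 q [-0.    0.33  1.79  0.    1.01 -1.55] -> [-20.6  -0.   -7.6] turn -0.02
rows [(209, 117), (210, 61), (253, -20), (254, -21), (255, -23), (256, -71), (257, -24), (267, 37), (268, 39), (269, 28), (296, -25), (297, -24)]
```

Request:
apply_moves(deltas=[50,-2.7,0,-1,0,50,-5.4,0,-2,0,50,-8.2,0,-3,0,50,-11,0,-4,0,50,-14,0,-5.1,0,50,-17,0,-6.3,0,50,-20.6,0,-7.6,0,50,-20.6,0,-7.6,0])

```text
clock: 17.22
position: [0.5523, 0.0685, 0.1191]
ee_rot: [0.001, 0.01, 1.0, 0.0]
contact_force: [0.5, 0.3, -0.7]
width: 0.0592
gripper_force: 40.0
```

```bash
python3 - <<'E'
from h import *
cov(OPN)
to(*wpt(OPN,[-.055,-.0005,.0371]),-1.1);look()
S=get_image("side")
for q in("cover_high_edge","cover_low_edge","cover_mid"): print(q,[(np.round(r["point"],1),round(r["score"],2)) for r in place_of(q,S)[:2]])
t=np.radians(4.4)
for h in(0,.01): print("pred high,low",[proj(S,wpt(OPN,[.044-.15*k*np.cos(t),0,h+.15*k*np.sin(t)])).round(1) for k in(0,1)])
E
```

```text
t 17.2167 tcp in seat [-76.7  -0.5  37. ] F [ 0.5  0.3 -0.7] M [-0.01  0.07 -0.03] w 59.2 g 40.0
pos [0.5523 0.0685 0.1191] yaw -1.12 q [-0.    0.35  1.74  0.    1.05 -1.55] -> [-19.6  -0.   -9.2] turn -0.02
rows [(193, 71), (194, 49), (195, 21), (207, -38), (208, -34), (209, 38), (210, 61), (254, -26), (255, -28), (256, -64), (257, -22), (267, 38), (268, 35), (269, 28), (299, -29), (300, -25)]
cover_high_edge [(array([282.8, 243. ]), 0.81)]
cover_low_edge [(array([341.1, 230.9]), 0.73)]
cover_mid [(array([311. , 234.6]), 0.77)]
pred high,low [array([281.8, 241.9]), array([342.3, 233.4])]
pred high,low [array([283.5, 238.3]), array([344.1, 230.1])]
```

Hooked: the side view's high and low edges match the prediction within about 2 px. I'll continue up toward home.

Request:
apply_moves(deltas=[50,-2.7,0,-1.2,0,50,-5.4,0,-2.4,0,50,-8.2,0,-3.7,0,50,-11,0,-5,0,50,-14,0,-6.4,0,50,-17,0,-7.8,0,50,-19.6,0,-9,0,50,-22,0,-10,0,50,-24.5,0,-11,0,50,-24.5,0,-11,0])

```text
clock: 18.3
position: [0.5761, 0.0681, 0.1297]
ee_rot: [0.0, 0.01, 1.0, 0.0]
contact_force: [0.4, 0.7, -4.0]
width: 0.0594
gripper_force: 39.8
```

```bash
python3 - <<'E'
from h import *
cov(OPN)
to(*wpt(OPN,[-.0455,-.0005,.0365]),-1.1);look()
E
```

```text
t 18.3 tcp in seat [-50.6  -0.4  36.6] F [ 0.4  0.7 -4. ] M [0.07 0.04 0.  ] w 59.4 g 39.8
pos [0.5761 0.0681 0.1297] yaw -1.12 q [-0.    0.37  1.67  0.    1.1  -1.55] -> [-4.7 -0.1 -2.1] turn -0.02
rows [(159, 64), (160, 58), (161, 24), (199, -67), (200, -66), (207, -27), (208, -21), (209, 97), (210, 44), (253, -24), (254, -28), (255, -30), (256, -65), (267, 36), (268, 41), (269, 29), (298, -23), (299, -32)]
```

Request:
apply_moves(deltas=[50,-1.2,0,-0.4,0,50,-2.4,0,-0.8,0,50,-3.6,0,-1.3,0,50,-4.8,0,-1.8,0,50,-4.8,0,-1.8,0])

```text
clock: 18.77
position: [0.5804, 0.068, 0.1315]
ee_rot: [-0.0, 0.01, 1.0, 0.0]
contact_force: [-0.5, 0.4, -4.6]
width: 0.0592
gripper_force: 39.7
```

```bash
python3 - <<'E'
from h import *
cov(OPN)
to(*wpt(OPN,[-.0455,-.0005,.0365]),-1.1);look()
E
```

```text
t 18.7667 tcp in seat [-45.9  -0.4  36.4] F [-0.5  0.4 -4.6] M [0.1  0.26 0.  ] w 59.2 g 39.7
pos [0.5804 0.068  0.1315] yaw -1.12 q [-0.    0.38  1.66  0.    1.1  -1.55] -> [-0.3 -0.1 -0.3] turn -0.02
rows [(153, 53), (154, 70), (155, 26), (191, -51), (192, -66), (202, -27), (203, -23), (206, 78), (208, -24), (209, 95), (210, 41), (253, -24), (254, -27), (256, -77), (267, 36), (268, 42), (269, 29), (296, -23), (297, -24), (300, -23)]
```

Position matches the mirrored state in the first case. Now I'll lower the low end square to the slope, letting the cover pivot on its high edge.

Request:
apply_moves(deltas=[50,-1,0,1.4,0,50,-1.7,0,2.8,0,50,-2.3,0,4.2,0,50,-2.9,0,5.6,0,50,-3.4,0,6.6,0,50,-3.4,0,6.6,0])

```text
clock: 19.32
position: [0.5836, 0.0679, 0.1251]
ee_rot: [-0.0, 0.01, 1.0, -0.0]
contact_force: [-3.7, -0.9, 1.8]
width: 0.0591
gripper_force: 40.4
```

```bash
python3 - <<'E'
from h import *
cov(OPN);look()
to(*wpt(OPN,[-.0455,-.0005,.028]),-1.1)
E
```

```text
t 19.3167 tcp in seat [-45.8  -0.5  29.2] F [-3.7 -0.9  1.8] M [-0.01  0.12 -0.06] w 59.1 g 40.4
rows [(151, 79), (152, 57), (189, -34), (190, -78), (201, -34), (205, 80), (210, -28), (212, 109), (213, 29), (253, -22), (254, -25), (255, -30), (258, -42), (266, 41), (267, 39), (268, 29), (294, -23), (299, -33)]
pos [0.5836 0.0679 0.1252] yaw -1.12 q [-0.    0.39  1.66 -0.    1.09 -1.55] -> [-0.8 -0.   1. ] turn -0.02
```

Request:
apply_moves(deltas=[50,0,0,0.8,0,50,-0.2,0,1.6,0,50,-0.2,0,1.6,0,50,-0.2,0,1.6,0])

```text
clock: 19.7
position: [0.5838, 0.0678, 0.1236]
ee_rot: [-0.0, 0.01, 1.0, -0.0]
contact_force: [-3.7, -0.9, 4.0]
width: 0.0593
gripper_force: 40.6
```

```bash
python3 - <<'E'
from h import *
cov(OPN);look()
E
```

```text
t 19.7 tcp in seat [-46.2  -0.5  27.7] F [-3.7 -0.9  4. ] M [-0.1   0.18 -0.  ] w 59.3 g 40.6
rows [(151, 76), (152, 57), (190, -84), (191, -47), (202, -30), (205, 45), (206, 46), (211, -22), (212, 56), (213, 74), (252, -23), (254, -27), (255, -32), (259, -42), (266, 42), (267, 39), (268, 22), (295, -30), (299, -29)]
```

The rows are identical to the original home picture (190/213), so the cover is flat. I'll release and rise.

Request:
apply_moves(deltas=[62,0,0,0,0,66,0,0,0,0,70,0,0,0,0,70,0,0,0,0,70,0,0,-5,0,70,0,0,-15,0,70,0,0,-35,0,70,0,0,-70,0,70,0,0,-110,0,70,0,0,-150,0,70,-20,0,-180,0,70,-20,0,-190,0])

```text
clock: 20.75
position: [0.6085, 0.0673, 0.3205]
ee_rot: [0.007, 0.01, 1.0, 0.0]
contact_force: [1.6, -0.2, 0.1]
width: 0.0702
gripper_force: 0.0
```

```bash
python3 - <<'E'
from h import *
cov(OPN);im=get_image("wrist")
for X in([-.075,0,0],[.075,0,0],[0,0,.0025]): print("pred",proj(im,wpt(OPN,X)))
for q in("cover_low_edge","cover_high_edge","cover_mid","open_lip"): print(q,[(np.round(r["point"],1),round(r["score"],2)) for r in place_of(q,im)[:2]])
g=im["frame"].astype(int)
w=((g.min(2)>200)&(g.max(2)-g.min(2)<25)).astype(np.uint8);n,l,st,c=cv2.connectedComponentsWithStats(w)
for i in range(1,n):
  if st[i,4]>800: print(st[i],c[i].round(0))
print("profile",[int(v) for v in g[60:290:3,316].mean(1)])
E
```

```text
t 20.75 tcp in seat [ 59.4  -0.5 195.7] F [ 1.6 -0.2  0.1] M [ 0.01 -0.1  -0.01] w 70.2 g 0.0
pred [316.05723752 117.44807057]
pred [316.18375018 262.99898402]
pred [316.12247362 188.43059855]
cover_low_edge [(array([317.9, 115.7]), 0.94)]
cover_high_edge [(array([316.5, 259.7]), 0.62)]
cover_mid [(array([316.9, 188.2]), 0.85)]
open_lip [(array([314.9, 106.1]), 0.95)]
[ 454    0   48   52 1892] [477.  26.]
[  0  82  79  25 904] [51. 92.]
[  267   116    99   147 11506] [314. 183.]
[545 161  95  25 968] [595. 173.]
profile [69, 68, 68, 68, 67, 64, 63, 62, 64, 66, 73, 67, 77, 226, 226, 142, 130, 44, 49, 244, 239, 237, 240, 205, 238, 239, 241, 227, 94, 95, 239, 240, 240, 240, 239, 240, 240, 240, 240, 240, 240, 242, 240, 240, 240, 241, 240, 241, 239, 241, 241, 241, 241, 241, 241, 239, 241, 242, 240, 241, 241, 242, 241, 241, 240, 242, 242, 248, 29, 151, 152, 12, 14, 12, 19, 17, 12]
```

The cover sits just as it did in its home view: the lip-to-low-edge gap is 9.6 px in both. Handing in.

```bash
python3 -c "
from rig import sign_off
print(sign_off())"
```

```text
the job is handed in; nothing more can be done
None
```

I moved the white cover to the open case and let go. By the final wrist image and TCP readings it lies flat behind the lip, hooked under the flanges, with the arm clear. I handed it in at about 21 s; no verdict came back. I viewed 11 pictures, one over your limit of 10.

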